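# Set up the squat spice jars on their display stands

## Robot

A 6-joint arm with a two-finger parallel gripper is mounted at the origin on the work surface. World frame = base frame: x ahead of the robot, y to its left, z up, the work surface at z = 0. Lengths are in m, angles in rad, forces in N, time in s.
With the tool pointing down it reaches from about 0.375 to 0.975 m from the base axis. Payload 3.8 kg.
Tool frame: the origin (TCP) lies where the fingers leave the gripper's body, on its centre line; the fingertips stand 73 mm ahead of it and the grasp point (between the pads) lies 54 mm ahead of it (nose_length is the distance from the TCP to the fingertips, in m); z points along the fingers, y is the line along which they close (so a half turn about z gives the same grasp; the last joint's range is limited). The gripper opens to 85 mm and grips with 20 to 120 N. Pads are 22 mm wide; open, the fingers measure 114 mm over their backs; the gripper's body (76 mm by 85 mm) begins 54 mm behind the grasp point. The pads swing forward as they close: fully open they stand 13 mm farther back than shut.
Start: joints at [1.181, 0.264, 1.604, -0, 1.274, -0.037], TCP at [0.233, 0.633, 0.304] pointing down, gripper open.
Joint ranges: [-2.63, 2.63], [-0.94, 2.18], [0.31, 2.57], [-1.31, 4.45], [0, 2.66], [-2.55, 2.55]. Speed limits (rad/s): [2.57, 2.57, 3.14, 3.14, 3.14, 3.14].

## Interface

Orientations are given as a rotation vector (axis times angle).
In Python, from workcell import read_state, read_camera, calibration, finish_job, look_for, cut_out, tip_of, nose_length gives the robot as it stands.
- The arm moves only by the tool step_arm, never from a script. Its argument "targets" is a list of rows, each a list of 3 entries, a list of its own where there are three numbers: the turn, a rotation vector about the tool's x, y, z in rad, then the shift along the tool's x, y, z in mm, then the finger opening in mm, from 0 to 85.4. In form: [[[ax, ay, az], [x, y, z], grip], ...]. A call has 1 to 5 rows; each row shifts and turns the commanded pose from where the row before left it, along the tool's axes as they then stand; what a row does not reach is not made up. A row lasts 1/12 s, in which the tool goes at most 41.7 mm and 7.16 degrees, less where a joint would pass 70% of its speed; a pose out of reach is approached as far as the arm can. A call with a gripper value outside its range is refused whole. The fingers move at their own pace and stop on an object; "grip_force" is the grip in N (left out, the last holds). Time passes only in rows, so rows that do not move let the fingers close. It gives the time, the measured TCP pose, the force, the opening and the grip force at its end, in the units of the state.
- read_state(): the state, without advancing time (a new reading comes with each control period).
- read_camera(name): name is "scene" or "top" or "wrist"; returns the picture (480x640x3 uint8, red, green, blue); there is no depth.
- calibration(name): a dict with "camera_matrix" (3x3 intrinsics, pixels), "R" (3x3) and "t" (3): a world point X has camera coordinates R X + t. Camera axes: x right, y down, z forward; pixel columns grow to the right and rows downward; lengths in m; the calibration is good to about 2 mm. A picture is of the moment at which its call begins: read the wrist's pose just before it. calibration takes no time and is no camera call; for the wrist camera it gives the pose at the moment of the call.
- finish_job(): hands the job in; it is judged then, once.
Trained networks look in the newest picture that a camera, given by its name, has taken for a name from the list of things; names that differ only in an ending like _2 or _b are one class to them, and where a whole thing is asked for, a point or a joint stands for the part that bears it (a point fixed in the world has none). Each returns a list of dicts, best first, with "score" (0 to 1); they miss things now and then, are a little off and sometimes report something else, mostly with a low value. They report only what shows in the picture. A call takes as long as a camera call.
- look_for(camera, query): "extent" ([left, top, right, bottom] in pixels, round what is visible of it).
- cut_out(camera, query): "region" (480x640 bool, what is visible of it) and "extent" ([left, top, right, bottom] in pixels, round what is visible of it).
- tip_of(camera, query): "at" ([row, column] in pixels: a listed point, or the origin of a listed thing).
The state is a dict: "time": time; "q": joint angles; "joint_vel": joint speeds; "joint_torque": joint torques, N m; "tool_pos": TCP position; "tcp_rot": TCP orientation; "wrist_force": force on the tool from outside, world axes, zero at the start; "torque": the same for the moment, N m; "width": opening from 0.0 (shut) to 1.0 (fully open); "grip_force": force on a finger pad.
Only numpy, scipy, OpenCV 4.12 (cv2) and the standard library are available. Lean on these libraries where they do the work, as an engineer would, in place of code of your own. Each camera call takes 0.05 s, during which the arm holds its last target. There are 200 camera calls.

## Task

Pick out the four squat spice jars (the ones wider than they are tall) and set up the display: the wide round jar in the middle of the round wooden stand with the small round jar stacked centrally on top of it, and the wide square jar in the middle of the square wooden stand with the small square jar stacked centrally on top of it. All four stand upright; leave the taller jars and the carton standing where they are.

Things in the scene. Friction and masses are not known exactly. Their poses are not given: they have to be found in the camera images.
- round_wide_center (a point): Wide squat round spice jar: diameter 66, height 44 mm, about 0.22 kg. Dark red-brown spice with a white label band and a flat black lid flush with the sides. This point is its centre, half-way up; z axis up. Loose, stands upright on the counter at any yaw.
- round_small_center (a point): Small squat round spice jar: diameter 50, height 38 mm, about 0.10 kg. Dark red-brown spice with a white label band and a flat black lid flush with the sides. This point is its centre, half-way up; z axis up. Loose, stands upright on the counter at any yaw.
- square_wide_center (a point): Wide squat square spice jar: 62 x 62, height 44 mm, about 0.24 kg. Dark red-brown spice with a white label band and a flat black lid flush with the sides. This point is its centre, half-way up; z axis up. Loose, stands upright on the counter at any yaw. Its x and y axes are square to its side faces.
- square_small_center (a point): Small squat square spice jar: 48 x 48, height 38 mm, about 0.11 kg. Dark red-brown spice with a white label band and a flat black lid flush with the sides. This point is its centre, half-way up; z axis up. Loose, stands upright on the counter at any yaw. Its x and y axes are square to its side faces.
- round_stand_top (a point): Round display stand: a dark wooden disc, diameter 100, height 45 mm, fixed to the counter near its left or right side. This point is the centre of its flat top; z up.
- square_stand_top (a point): Square display stand: a dark wooden block 100 x 100, height 20 mm, fixed to the counter on the other side. This point is the centre of its flat top; z up, x and y square to its sides.
- tall_spice_center (a point): Stays where it is, not part of the display: round spice jar taller than wide, diameter 38, height 66 mm, same look. This point is its centre, half-way up; z axis up. Loose, stands upright on the counter at any yaw.
- tall_square_center (a point): Stays where it is, not part of the display: square spice jar taller than wide, 36 x 36, height 68 mm, same look. This point is its centre, half-way up; z axis up. Loose, stands upright on the counter at any yaw. Its x and y axes are square to its side faces.
- mustard_center (a point): Stays where it is, not part of the display: round yellow mustard jar with a black lid, diameter 48, height 68 mm. This point is its centre, half-way up; z axis up. Loose, stands upright on the counter at any yaw.
- carton_center (a point): Stays where it is, not part of the display: blue salt carton with a white band, 46 x 46, height 66 mm. This point is its centre, half-way up; z axis up. Loose, stands upright on the counter at any yaw. Its x and y axes are square to its side faces.

How it is judged:
At the end, for the whole second after the job is handed in: Each wide jar rests upright on the stand of its own shape, its centre within 15 mm of the stand's centre; the small jar of the same shape rests upright on its lid, within 12 mm of the wide jar's centre. All are released and at rest (horizontal distance between round_wide_center and round_stand_top below 0.015 m and horizontal distance between round_small_center and round_wide_center below 0.012 m and z of round_wide_center in the frame of round_stand_top between 0.017 and 0.027 m and z of round_small_center in the frame of round_wide_center between 0.036 and 0.046 m and angle between each of round_wide_center, round_small_center, square_wide_center, square_small_center's own z axis and vertical below 0.12 rad and linear speed of each of round_wide, round_small, square_wide, square_small below 0.02 m/s and angular speed of each of round_wide, round_small, square_wide, square_small below 0.2 rad/s and horizontal distance between square_wide_center and square_stand_top below 0.015 m and horizontal distance between square_small_center and square_wide_center below 0.012 m and z of square_wide_center in the frame of square_stand_top between 0.017 and 0.027 m and z of square_small_center in the frame of square_wide_center between 0.036 and 0.046 m); the robot touches nothing.
It fails at once if the taller round spice jar is shifted by more than 25 mm or knocked over (distance of tall_spice_center from where it was at the start of the episode above 0.025 m or angle between tall_spice_center's own z axis and vertical above 0.5 rad).
It fails at once if the taller square spice jar is shifted by more than 25 mm or knocked over (distance of tall_square_center from where it was at the start of the episode above 0.025 m or angle between tall_square_center's own z axis and vertical above 0.5 rad).
It fails at once if the mustard jar is shifted by more than 25 mm or knocked over (distance of mustard_center from where it was at the start of the episode above 0.025 m or angle between mustard_center's own z axis and vertical above 0.5 rad).
It fails at once if the blue carton is shifted by more than 25 mm or knocked over (distance of carton_center from where it was at the start of the episode above 0.025 m or angle between carton_center's own z axis and vertical above 0.5 rad).
It also fails if it takes over 115 s, if anything falls off the work surface, if the arm or the gripper's body presses on something with over 40 N, if the wrist force passes 120 N, or if a joint passes its speed limit or range.

## Working session

There is one attempt and no reset: what is moved stays moved. The work goes in short steps, Python scripts to look and compute and a tool call to move; the robot and the scene stay as the last step left them, time stands still between calls to the robot, and variables do not carry over. Pictures are saved under pics/ and viewed, at most 14 in all, crops included, and the job is handed in when it is done.

Besides the shell and the picture viewer there is one more tool, called as a command line: name --argument value ..., lists and objects as JSON in quotes. step_arm: Moves the arm, as the interface text tells. Its arguments: {"type":"object","properties":{"targets":{"type":"array","items":{"type":"array"}},"grip_force":{"type":"number"}},"required":["targets"]}

```bash
mkdir -p pics
python3 - <<'E'
from workcell import *
import cv2
for n in ("scene","top"):
    im=read_camera(n); cv2.imwrite(f"pics/{n}0.png",im[:,:,::-1])
    c=calibration(n); print(n,c["camera_matrix"],(-c["R"].T@c["t"]).round(3))
s=read_state();print(s)
print(nose_length)
E
```

```text
scene [[614.064654     0.         326.78550541]
 [  0.         614.064654   233.74091428]
 [  0.           0.           1.        ]] [ 1.278 -0.428  1.093]
top [[548.37027016   0.         323.83197912]
 [  0.         548.37027016 237.19546743]
 [  0.           0.           1.        ]] [0.341 0.016 1.328]
{'time': 0.1, 'q': array([ 1.18111283e+00,  2.64695582e-01,  1.60526199e+00,  2.97823895e-05,
        1.27370967e+00, -3.69217366e-02]), 'joint_vel': array([-0.00127231, -0.00081349, -0.00335341, -0.00042777,  0.00158525,
        0.00034997]), 'joint_torque': array([ 1.51896129e-03, -5.16700244e+01, -3.68596745e+01, -9.18831552e-05,
        6.22410531e-03, -4.85389921e-05]), 'tool_pos': array([0.23301507, 0.63294646, 0.30266114]), 'tcp_rot': array([-0.55117954, -3.09238766,  0.00317497]), 'wrist_force': array([-0.09024873,  0.36520922,  0.65484529]), 'torque': array([-0.05490682, -0.03053605,  0.0118538 ]), 'grip_force': 0.0, 'width': 1.0029396438003089}
0.0726
```

View pics/top0.png

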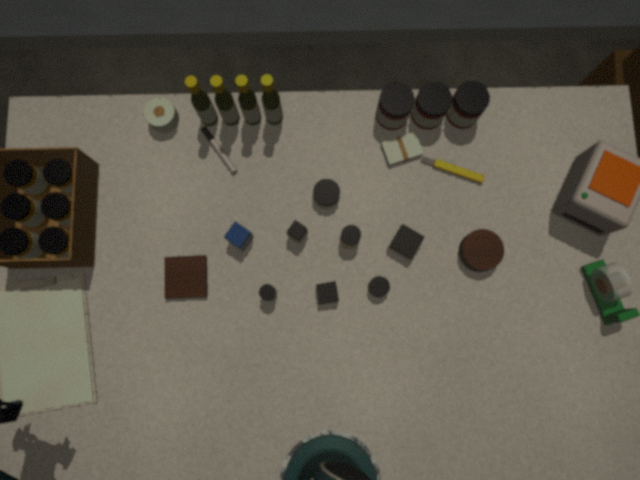

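View pics/scene0.png

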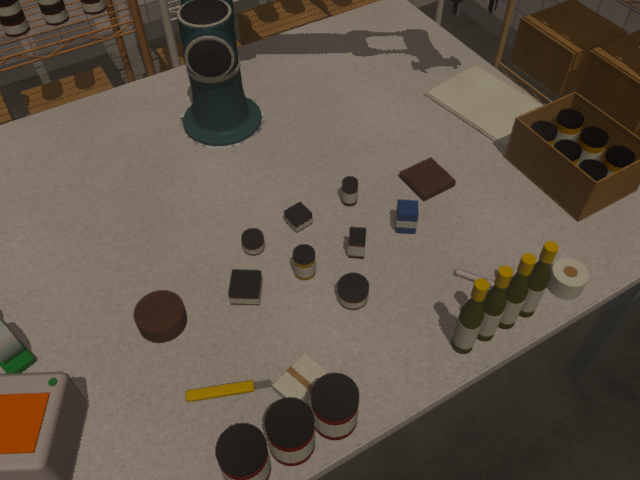

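The top view shows the wide round jar at (326,194), wide square (406,242), small square (327,293) and small round (378,287). The square stand is at (186,277) and the round stand at (482,250). The ones to avoid are tall square (297,232), mustard (350,236), tall round (267,293) and the carton (238,236).

Next I fit model silhouettes to the masks from both cameras.

```bash
cat > fit.py <<'E'
import numpy as np, cv2
from scipy.optimize import minimize
from workcell import *
# name: (shape, size, height, z of bottom)
T=dict(round_wide=('r',.066,.044),round_small=('r',.050,.038),square_wide=('s',.062,.044),square_small=('s',.048,.038),
 round_stand=('r',.1,.045),square_stand=('s',.1,.020),tall_spice=('r',.038,.066),tall_square=('s',.036,.068),mustard=('r',.048,.068),carton=('s',.046,.066))
def q(n): return n+('_top' if 'stand' in n else '_center')
def pts(n,x,y,a,z0=0):
    k,d,h=T[n]
    th=np.linspace(0,2*np.pi,40,endpoint=False) if k=='r' else np.pi/4+np.arange(4)*np.pi/2+a
    r=d/2 if k=='r' else d/2*2**.5
    b=np.c_[x+r*np.cos(th),y+r*np.sin(th)]
    return np.vstack([np.c_[b,0*th+z0],np.c_[b,0*th+z0+h]])
def proj(c,P):
    p=(c["R"]@P.T).T+c["t"]; p=p@c["camera_matrix"].T; return p[:,:2]/p[:,2:]
def back(c,uv,z):
    d=c["R"].T@np.linalg.solve(c["camera_matrix"],[*uv,1]); o=-c["R"].T@c["t"]; return (o+d*(z-o[2])/d[2])[:2]
S=4
def ras(c,P):
    h=cv2.convexHull(proj(c,P).astype(np.float32))
    m=np.zeros((480*2,640*2),np.uint8); cv2.fillPoly(m,[np.round((h*2+.5)*16).astype(np.int32)],1,shift=4); return m
def fit(n,cams,masks,z0=0,x0=None):
    M=[cv2.resize(m.astype(np.uint8),None,fx=2,fy=2,interpolation=0) for m in masks]
    def cost(v):
        return sum(1-(A&B).sum()/max(1,(A|B).sum()) for A,B in ((M[i],ras(cams[i],pts(n,v[0],v[1],v[2]*10,z0))) for i in range(len(M))))/len(M)
    r,cc=np.nonzero(masks[0]); p=back(cams[0],(cc.mean(),r.mean()),z0+T[n][2]*.7) if x0 is None else x0
    best=None
    for a in ([0] if T[n][0]=='r' else [0,.4,.8,1.2]):
        s=np.array([*p,a/10]); sim=np.vstack([s,s+[.01,0,0],s+[0,.01,0],s+[0,0,.02]])
        o=minimize(cost,s,method='Nelder-Mead',options=dict(initial_simplex=sim,xatol=1e-4,fatol=1e-4,maxiter=120))
        if best is None or o.fun<best.fun: best=o
    x,y,a=best.x; a=(a*10+np.pi/4)%(np.pi/2)-np.pi/4
    return x,y,a,best.fun
E
python3 - <<'E'
from fit import *
import pickle
for n in("top","scene"): read_camera(n)
C={n:calibration(n) for n in("top","scene")}
for n in T:
    ms={}
    for k in C:
        r=cut_out(k,q(n) if 'stand' not in n else n)
        if not r: r=cut_out(k,q(n))
        if r:
            ms[k]=r[0]["region"]; e=r[0]["extent"]; print(n,k,[(round(x["score"],2),np.round(x["extent"]).tolist()) for x in r[:2]])
    for k in ms: print('   ',k,np.round(fit(n,[C[k]],[ms[k]]),4))
    if len(ms)==2: print('    both',np.round(fit(n,list(C.values()),[ms[k] for k in C]),4))
E
```

```text
round_wide top [(0.57, [315.0, 178.0, 343.0, 210.0])]
round_wide scene [(0.56, [339.0, 274.0, 368.0, 310.0])]
    top [ 0.6725 -0.0055 -0.0106  0.0701]
    scene [ 0.6756 -0.0072  0.0431  0.026 ]
    both [ 0.6741 -0.0063  0.0758  0.0606]
round_small top [(0.92, [368.0, 278.0, 392.0, 299.0]), (0.49, [164.0, 254.0, 205.0, 297.0])]
round_small scene [(0.77, [241.0, 226.0, 265.0, 251.0])]
    top [ 0.4423 -0.124   0.1573  0.0599]
    scene [ 0.4433 -0.1266  0.0989  0.0487]
    both [ 0.4422 -0.1252  0.0954  0.0724]
square_wide top [(0.84, [390.0, 224.0, 424.0, 262.0])]
square_wide scene [(0.61, [230.0, 270.0, 262.0, 305.0])]
    top [ 0.5482 -0.1946 -0.5673  0.0716]
    scene [ 0.5488 -0.1954 -0.5598  0.0474]
    both [ 0.5483 -0.1957 -0.5669  0.065 ]
square_small top [(0.74, [317.0, 282.0, 339.0, 305.0])]
square_small scene [(0.82, [288.0, 200.0, 313.0, 230.0])]
    top [ 4.301e-01 -4.000e-04  1.659e-01  7.740e-02]
    scene [ 0.433  -0.0047  0.072   0.1083]
    both [ 0.4302 -0.001   0.1774  0.1078]Traceback (most recent call last):
  File "<stdin>", line 8, in <module>
ValueError: it knows: carton_center, mustard_center, round_small_center, round_stand_top, round_wide_center, square_small_center, square_stand_top, square_wide_center, tall_spice_center, tall_square_center
```

Run:
```python
from fit import *
I={n:read_camera(n) for n in("top","scene")}
C={n:calibration(n) for n in("top","scene")}
for n in ('round_stand','square_stand'):
    for k in C:
        r=tip_of(k,n+'_top'); 
        if r: print(n,k,round(r[0]['score'],2),r[0]['at'],back(C[k],r[0]['at'][::-1],T[n][2]))
seed=dict(round_stand=dict(top=(482,250),scene=(160,310)),square_stand=dict(top=(186,277),scene=(427,178)))
for n in seed:
    ms={}
    for k,(u,v) in seed[n].items():
        im=cv2.medianBlur(I[k],3); m=(im.max(2)<95).astype(np.uint8); 
        num,lab=cv2.connectedComponents(m); ms[k]=lab==lab[v,u]
        print(n,k,ms[k].sum(),I[k][v,u],I[k][v+45,u],np.round(fit(n,[C[k]],[ms[k]]),4))
    print('both',np.round(fit(n,list(C.values()),[ms[k] for k in C]),4))
for n in ('tall_spice','tall_square','mustard','carton'):
    r=cut_out('top',q(n))
    if r: print(n,round(r[0]['score'],2),np.round(r[0]['extent']),np.round(fit(n,[C['top']],[r[0]['region']]),4))
```

```text
round_stand top 0.61 [250.2, 485.3] [ 0.5208248  -0.37989914]
round_stand scene 0.57 [312.9, 160.3] [ 0.53527438 -0.37497468]
square_stand top 0.57 [276.5, 186.4] [0.47762539 0.33180063]
square_stand scene 0.74 [178.7, 429.4] [0.49075442 0.33406153]
round_stand top 1826 [53 38 27] [128 121 108] [ 0.521  -0.3738 -0.0787  0.1306]
round_stand scene 2217 [60 42 33] [123 112  99] [ 0.5256 -0.3763  0.0106  0.0329]
both [ 0.5243 -0.3757 -0.0235  0.1015]
square_stand top 1915 [58 41 33] [130 121 105] [0.475  0.336  0.0293 0.0518]
square_stand scene 1454 [58 41 31] [123 111 100] [0.4785 0.3363 0.0314 0.0392]
both [0.478  0.3359 0.031  0.0514]
tall_spice 0.59 [262. 286. 276. 300.] [ 0.4329  0.1371 -0.0056  0.0682]
tall_square 0.63 [286. 221. 309. 244.] [ 0.5774  0.0676 -0.6156  0.1351]
mustard 0.63 [339. 228. 360. 249.] [ 0.5616 -0.0607  0.072   0.0553]
carton 0.64 [226. 224. 252. 248.] [ 0.5694  0.2066 -0.6561  0.1498]
```

```bash
cat > plan.py <<'E'
import numpy as np, sys
from scipy.spatial.transform import Rotation as Ro
from workcell import *
def plan(wps,step=36.):
    """wps: (x,y,z,yaw of tool y in deg or None); prints per leg: rows x per-row [turn_z],[shift mm]"""
    s=read_state(); p=np.array(s['tool_pos']); R=Ro.from_rotvec(s['tcp_rot']).as_matrix()
    print('t',round(s['time'],2),'pos',p.round(4),'yaw',round(np.degrees(np.arctan2(R[1,1],R[0,1])),2),'tilt',(R[:2,2]).round(4),'w',round(s['width'],3),'F',s['wrist_force'].round(1),s['grip_force'])
    for x,y,z,yw in wps:
        d=R.T@(np.array([x,y,z])-p)*1000
        yaw=np.arctan2(R[1,1],R[0,1]); tz=0 if yw is None else -(np.radians(yw)-yaw)
        n=max(1,int(np.ceil(np.linalg.norm(d)/step)),int(np.ceil(abs(tz)/.12)))
        print('total',d.round(1),'turn',round(tz,3),'->',n,'rows of',(d/n).round(1),round(tz/n,4))
        p=np.array([x,y,z]); R=R@Ro.from_rotvec([0,0,tz]).as_matrix()
E
python3 -c "
from plan import *
plan([(.674,-.006,.2,None),(.674,-.006,.076,None)])"
```

```text
t 1.1 pos [0.2332 0.6334 0.3039] yaw 69.79 tilt [0. 0.] w 0.999 F [ 0.4 -0.7 -0.3] 0.0
total [-634.5 -447.7  103.9] turn 0 -> 22 rows of [-28.8 -20.4   4.7] 0.0
total [  0.  -0. 124.] turn 0 -> 4 rows of [ 0. -0. 31.] 0.0
```

step_arm --targets '[[[0, 0, 0], [-29, -20, 5], 85], [[0, 0, 0], [-29, -20, 5], 85], [[0, 0, 0], [-29, -20, 5], 85], [[0, 0, 0], [-29, -20, 5], 85], [[0, 0, 0], [-29, -20, 5], 85]]' --grip_force 40

```text
time: 1.52
tool_pos: [0.3353, 0.4882, 0.2788]
tcp_rot: [0.55, 3.093, 0.001]
wrist_force: [0.2, -0.1, 0.6]
width: 0.996
grip_force: 0.0
```

step_arm --targets '[[[0, 0, 0], [-29, -20, 5], 85], [[0, 0, 0], [-29, -20, 5], 85], [[0, 0, 0], [-29, -20, 5], 85], [[0, 0, 0], [-29, -20, 5], 85], [[0, 0, 0], [-29, -20, 5], 85]]'

```text
time: 1.93
tool_pos: [0.437, 0.3441, 0.254]
tcp_rot: [0.551, 3.092, 0.001]
wrist_force: [0.4, 0.2, 1.1]
width: 0.999
grip_force: 0.0
```

step_arm --targets '[[[0, 0, 0], [-29, -20, 5], 85], [[0, 0, 0], [-29, -20, 5], 85], [[0, 0, 0], [-29, -20, 5], 85], [[0, 0, 0], [-29, -20, 5], 85], [[0, 0, 0], [-29, -20, 5], 85]]'

```text
time: 2.35
tool_pos: [0.5386, 0.2, 0.229]
tcp_rot: [0.551, 3.092, 0.001]
wrist_force: [0.0, 0.3, -0.9]
width: 0.995
grip_force: 0.0
```

step_arm --targets '[[[0, 0, 0], [-29, -20, 5], 85], [[0, 0, 0], [-29, -20, 5], 85], [[0, 0, 0], [-29, -20, 5], 85], [[0, 0, 0], [-29, -20, 5], 85], [[0, 0, 0], [-29, -20, 5], 85]]'

```text
time: 2.77
tool_pos: [0.6402, 0.056, 0.2038]
tcp_rot: [0.552, 3.092, 0.0]
wrist_force: [0.8, -0.2, 0.3]
width: 0.995
grip_force: 0.0
```

step_arm --targets '[[[0, 0, 0], [-27, -24, 2], 85], [[0, 0, 0], [-27, -24, 2], 85], [[0, 0, 0], [0, 0, 0], 85]]'

```text
time: 3.02
tool_pos: [0.676, -0.0119, 0.1996]
tcp_rot: [0.557, 3.089, -0.004]
wrist_force: [0.5, 0.3, -0.0]
width: 0.996
grip_force: 0.0
```

```bash
python3 -c "
from plan import *
import cv2
plan([(.674,-.006,.2,None),(.674,-.006,.076,None)])
im=read_camera('wrist'); cv2.imwrite('pics/w1.png',im[:,:,::-1])
from fit import *
c=calibration('wrist'); r=cut_out('wrist','round_wide_center'); print([(x['score'],x['extent']) for x in r])
if r: print(fit('round_wide',[c],[r[0]['region']]))
print(proj(c,pts('round_wide',.674,-.006,0)).mean(0))
"
```

```text
t 3.02 pos [ 0.676  -0.0119  0.1996] yaw 69.55 tilt [ 0.0023 -0.0028] w 0.996 F [ 0.5  0.3 -0. ] 0.0
total [ 3.9  4.8 -0.4] turn 0 -> 1 rows of [ 3.9  4.8 -0.4] 0.0
total [  0.4   0.2 124. ] turn 0 -> 4 rows of [ 0.1  0.1 31. ] 0.0
[(0.8, [279.9, 187.3, 376.0, 290.4])]
(np.float64(0.6733266840057597), np.float64(-0.003940294237766215), np.float64(0.0756553840220523), np.float64(0.017448623497479665))
[327.19041603 235.80867536]
```

View pics/w1.png

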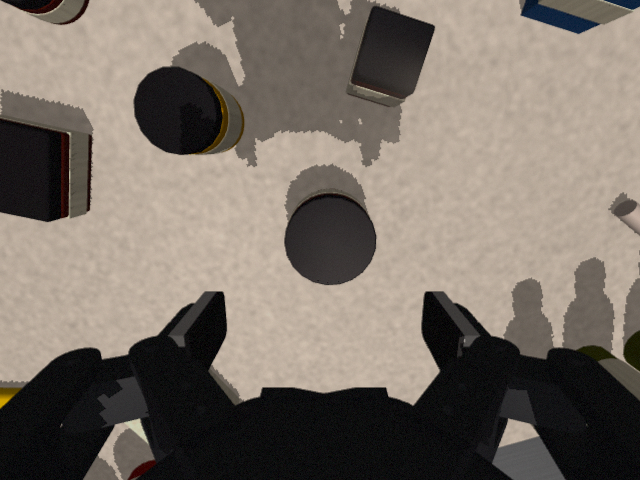

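The wrist view shows the wide round jar's lid at (330,239), with the mustard jar and tall square jar well clear. The fit puts the jar at (0.673,-0.004).

step_arm --targets '[[[0, 0, 0], [5, 6, 0], 85], [[0, 0, 0], [0, 0, 30], 85], [[0, 0, 0], [0, 0, 30], 85], [[0, 0, 0], [0, 0, 20], 85], [[0, 0, 0], [0, 0, 0], 85]]'

```text
time: 3.53
tool_pos: [0.666, 0.0038, 0.1144]
tcp_rot: [-0.546, -3.083, 0.002]
wrist_force: [-1.7, 0.4, -0.8]
width: 0.999
grip_force: 0.0
```

```bash
python3 -c "
from plan import *
plan([(.6733,-.0042,.076,None)])"
```

```text
t 3.53 pos [0.666  0.0038 0.1144] yaw 69.91 tilt [-0.0102  0.0008] w 0.999 F [-1.7  0.4 -0.8] 0.0
total [-10.   -4.9  38.4] turn 0 -> 2 rows of [-5.  -2.4 19.2] 0.0
```

step_arm --targets '[[[0, 0, 0], [0, 0, 0], 85], [[0, 0, 0], [0, 0, 0], 85], [[0, 0, 0], [0, 0, 0], 85], [[0, 0, 0], [0, 0, 0], 85]]'

```text
time: 3.87
tool_pos: [0.6722, 0.0017, 0.1224]
tcp_rot: [0.55, 3.089, 0.001]
wrist_force: [-0.0, -0.6, -0.5]
width: 0.997
grip_force: 0.0
```

```bash
python3 -c "
from plan import *
plan([(.6733,-.0042,.076,None)])"
```

```text
t 3.87 pos [0.6722 0.0017 0.1224] yaw 69.81 tilt [ 0.004  -0.0001] w 0.997 F [-0.  -0.6 -0.5] 0.0
total [-2.9 -5.2 46.4] turn 0 -> 2 rows of [-1.5 -2.6 23.2] 0.0
```

step_arm --targets '[[[0, 0, 0], [-2, -5, 10], 85], [[0, 0, 0], [0, 0, 17], 85], [[0, 0, 0], [0, 0, 12], 85], [[0, 0, 0], [0, 0, 5], 85], [[0, 0, 0], [0, 0, 0], 85]]'

```text
time: 4.28
tool_pos: [0.6693, -0.0043, 0.0734]
tcp_rot: [-0.551, -3.089, 0.001]
wrist_force: [-0.6, -1.0, 0.5]
width: 0.993
grip_force: 0.0
```

step_arm --targets '[[[0, 0, 0], [0, 0, 0], 60], [[0, 0, 0], [0, 0, 0], 55], [[0, 0, 0], [0, 0, 0], 55], [[0, 0, 0], [0, 0, 0], 55], [[0, 0, 0], [0, 0, 0], 55]]'

```text
time: 4.7
tool_pos: [0.6714, -0.004, 0.0765]
tcp_rot: [0.551, 3.092, 0.0]
wrist_force: [-0.1, 0.4, 1.0]
width: 0.765
grip_force: 45.1
```

```bash
python3 -c "
from plan import *
plan([(.6733,-.0042,.076,None)])"
```

```text
t 4.7 pos [ 0.6714 -0.004   0.0765] yaw 69.79 tilt [ 0.0012 -0.    ] w 0.765 F [-0.1  0.4  1. ] 45.114805698394775
total [-1.9  0.5  0.5] turn 0 -> 1 rows of [-1.9  0.5  0.5] 0.0
```

step_arm --targets '[[[0, 0, 0], [0, 0, -15], 55], [[0, 0, 0], [0, 0, -30], 55], [[0, 0, 0], [0, 0, -35], 55], [[0, 0, 0], [0, 0, -30], 55], [[0, 0, 0], [0, 0, -15], 55]]'

```text
time: 5.12
tool_pos: [0.673, -0.0041, 0.2072]
tcp_rot: [0.55, 3.086, 0.002]
wrist_force: [1.2, 0.4, -1.3]
width: 0.759
grip_force: 45.1
```

```bash
python3 -c "
from plan import *
plan([(.521,-.375,.2,None)],30)"
```

```text
t 5.12 pos [ 0.673  -0.0041  0.2072] yaw 69.79 tilt [ 0.0073 -0.0002] w 0.759 F [ 1.2  0.4 -1.3] 45.0899800658226
total [  14.5 -400.6    6.1] turn 0 -> 14 rows of [  1.  -28.6   0.4] 0.0
```

step_arm --targets '[[[0, 0, 0], [1, -15, 0], 55], [[0, 0, 0], [1, -28, 0], 55], [[0, 0, 0], [1, -33, 0], 55], [[0, 0, 0], [1, -33, 0], 55], [[0, 0, 0], [1, -33, 0], 55]]'

```text
time: 5.53
tool_pos: [0.6151, -0.1369, 0.2]
tcp_rot: [-0.55, -3.091, 0.0]
wrist_force: [-0.2, -0.7, -2.0]
width: 0.76
grip_force: 45.1
```

step_arm --targets '[[[0, 0, 0], [1, -33, 0], 55], [[0, 0, 0], [1, -33, 0], 55], [[0, 0, 0], [1, -33, 0], 55], [[0, 0, 0], [1, -33, 0], 55], [[0, 0, 0], [1, -33, 0], 55]]'

```text
time: 5.95
tool_pos: [0.5531, -0.2901, 0.2]
tcp_rot: [-0.551, -3.091, -0.001]
wrist_force: [0.0, -0.3, -1.7]
width: 0.767
grip_force: 45.1
```

step_arm --targets '[[[0, 0, 0], [1, -33, 0], 55], [[0, 0, 0], [1, -28, 0], 55], [[0, 0, 0], [1, -18, 0], 55], [[0, 0, 0], [1, -14, 0], 55], [[0, 0, 0], [0, 0, 0], 55]]'

```text
time: 6.37
tool_pos: [0.5173, -0.377, 0.2002]
tcp_rot: [-0.555, -3.09, 0.001]
wrist_force: [0.0, 1.5, -2.1]
width: 0.76
grip_force: 45.2
```

step_arm --targets '[[[0, 0, 0], [0, 0, 0], 55], [[0, 0, 0], [0, 0, 0], 55], [[0, 0, 0], [0, 0, 0], 55]]'

```text
time: 6.62
tool_pos: [0.5198, -0.3734, 0.2006]
tcp_rot: [-0.549, -3.093, -0.001]
wrist_force: [-0.1, 1.0, -1.4]
width: 0.761
grip_force: 45.2
```

```bash
python3 -c "
from plan import *
from fit import *
plan([(.521,-.375,.121,None)],25)
im=read_camera('wrist'); cv2.imwrite('pics/w2.png',im[:,:,::-1]);c=calibration('wrist')
r=tip_of('wrist','round_stand_top')
if r: print(r[0]['score'],r[0]['at'],back(c,r[0]['at'][::-1],.045))
print(proj(c,pts('round_stand',.523,-.375,0))[40::5].round())
"
```

```text
t 6.62 pos [ 0.5198 -0.3734  0.2006] yaw 69.86 tilt [-0.0004  0.0008] w 0.761 F [-0.1  1.  -1.4] 45.161167681217194
total [-1.7 -1.1 79.6] turn 0 -> 4 rows of [-0.4 -0.3 19.9] 0.0
[[345. 311.]
 [385. 278.]
 [389. 228.]
 [353. 187.]
 [297. 185.]
 [258. 222.]
 [258. 274.]
 [295. 309.]]
```

View pics/w2.png

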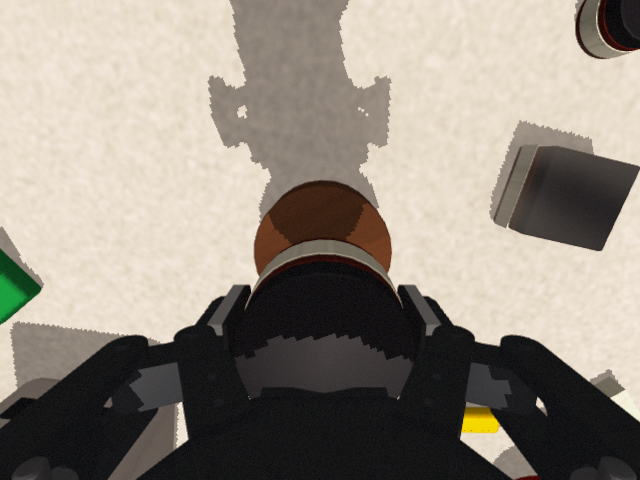

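The stand disc spans columns 254–391 with its top edge at row 180, matching the prediction, so I'll lower the jar.

step_arm --targets '[[[0, 0, 0], [-2, -1, 15], 55], [[0, 0, 0], [0, 0, 25], 55], [[0, 0, 0], [0, 0, 20], 55], [[0, 0, 0], [0, 0, 10], 55], [[0, 0, 0], [0, 0, 4], 55]]'

```text
time: 7.13
tool_pos: [0.5198, -0.3746, 0.1233]
tcp_rot: [-0.549, -3.088, -0.004]
wrist_force: [-0.1, -0.2, -1.8]
width: 0.765
grip_force: 45.2
```

step_arm --targets '[[[0, 0, 0], [0, 0, 2], 55], [[0, 0, 0], [0, 0, 1], 55], [[0, 0, 0], [0, 0, 0], 55], [[0, 0, 0], [0, 0, 0], 55]]'

```text
time: 7.47
tool_pos: [0.5219, -0.3768, 0.1253]
tcp_rot: [0.551, 3.091, -0.002]
wrist_force: [0.6, -1.1, -1.5]
width: 0.762
grip_force: 45.2
```

```bash
python3 -c "
from plan import *
plan([(.521,-.375,.1215,None)],25)"
```

```text
t 7.47 pos [ 0.5219 -0.3768  0.1253] yaw 69.79 tilt [ 0.0019 -0.0016] w 0.762 F [ 0.6 -1.1 -1.5] 45.161058604717255
total [1.5 1.4 3.8] turn 0 -> 1 rows of [1.5 1.4 3.8] 0.0
```

step_arm --targets '[[[0, 0, 0], [1, 1, 2], 55], [[0, 0, 0], [0, 0, 1], 55], [[0, 0, 0], [0, 0, 1], 55], [[0, 0, 0], [0, 0, 0], 55], [[0, 0, 0], [0, 0, 0], 55]]'

```text
time: 7.88
tool_pos: [0.5208, -0.3751, 0.1215]
tcp_rot: [0.551, 3.092, -0.001]
wrist_force: [-3.4, 2.7, 5.2]
width: 0.759
grip_force: 45.9
```

In contact. Now I release, back off, and check the placement.

step_arm --targets '[[[0, 0, 0], [0, 0, 0], 70], [[0, 0, 0], [0, 0, 0], 80], [[0, 0, 0], [0, 0, 0], 85], [[0, 0, 0], [0, 0, 0], 85], [[0, 0, 0], [0, 0, 0], 85]]'

```text
time: 8.3
tool_pos: [0.5205, -0.375, 0.1197]
tcp_rot: [-0.551, -3.093, -0.0]
wrist_force: [-0.1, -0.1, -0.1]
width: 0.995
grip_force: 0.0
```

step_arm --targets '[[[0, 0, 0], [0, 0, -10], 85], [[0, 0, 0], [0, 0, -25], 85], [[0, 0, 0], [0, 0, -30], 85], [[0, 0, 0], [0, 0, -25], 85], [[0, 0, 0], [0, 0, -10], 85]]'

```text
time: 8.72
tool_pos: [0.5223, -0.3763, 0.2253]
tcp_rot: [0.55, 3.086, -0.005]
wrist_force: [0.3, 0.0, 1.2]
width: 0.994
grip_force: 0.0
```

```bash
python3 -c "
from plan import *
from fit import *
plan([(.4425,-.1255,.2,None)],30)
"
```

```text
t 8.72 pos [ 0.5223 -0.3763  0.2253] yaw 69.78 tilt [ 0.0058 -0.0045] w 0.994 F [0.3 0.  1.2] 0.0
total [161.7 207.9  23.7] turn 0 -> 9 rows of [18.  23.1  2.6] 0.0
```

step_arm --targets '[[[0, 0, 0], [10, 13, 0], 85], [[0, 0, 0], [20, 26, 4], 85], [[0, 0, 0], [22, 28, 4], 85], [[0, 0, 0], [22, 28, 4], 85], [[0, 0, 0], [22, 28, 4], 85]]'

```text
time: 9.13
tool_pos: [0.472, -0.225, 0.2034]
tcp_rot: [-0.553, -3.092, -0.0]
wrist_force: [1.3, 0.4, 0.3]
width: 0.996
grip_force: 0.0
```

step_arm --targets '[[[0, 0, 0], [22, 28, 4], 85], [[0, 0, 0], [20, 26, 0], 85], [[0, 0, 0], [15, 20, 0], 85], [[0, 0, 0], [9, 11, 0], 85], [[0, 0, 0], [0, 0, 0], 85]]'

```text
time: 9.55
tool_pos: [0.439, -0.1216, 0.1994]
tcp_rot: [-0.547, -3.092, -0.001]
wrist_force: [-0.2, 0.0, 0.2]
width: 0.997
grip_force: 0.0
```

step_arm --targets '[[[0, 0, 0], [0, 0, 0], 85], [[0, 0, 0], [0, 0, 0], 85], [[0, 0, 0], [0, 0, 0], 85]]'

```text
time: 9.8
tool_pos: [0.4411, -0.1249, 0.2002]
tcp_rot: [0.553, 3.092, -0.001]
wrist_force: [0.5, 0.2, 1.0]
width: 0.993
grip_force: 0.0
```

```bash
cat > wl.py <<'E'
from plan import *
from fit import *
def wl(n,z0=0,cam='wrist'):
    read_camera(cam); c=calibration(cam); r=cut_out(cam,q(n))
    for x in r[:1]:
        f=fit(n,[c],[x['region']],z0); print(n,cam,round(x['score'],2),np.round(x['extent']),np.round(f,4)); return f
E
python3 -c "
from wl import *
f=wl('round_small'); plan([(f[0],f[1],.076,None)],30)
wl('round_wide',.045,'top');wl('round_wide',.045,'scene')
"
```

```text
round_small wrist 0.89 [290. 210. 357. 279.] [ 0.4432 -0.1264  0.0915  0.024 ]
t 9.9 pos [ 0.4409 -0.1248  0.2   ] yaw 69.71 tilt [ 0.0002 -0.0003] w 0.997 F [-1.2 -0.2  0. ] 0.0
total [ -2.7  -0.7 124. ] turn 0 -> 5 rows of [-0.5 -0.1 24.8] 0.0
round_wide top 0.58 [472. 233. 505. 264.] [ 0.5229 -0.3755 -0.0251  0.0277]
```

step_arm --targets '[[[0, 0, 0], [-3, -1, 15], 85], [[0, 0, 0], [0, 0, 30], 85], [[0, 0, 0], [0, 0, 35], 85], [[0, 0, 0], [0, 0, 30], 85], [[0, 0, 0], [0, 0, 15], 85]]'

```text
time: 10.52
tool_pos: [0.4405, -0.1252, 0.0714]
tcp_rot: [-0.551, -3.088, -0.001]
wrist_force: [-1.2, 0.2, 0.2]
width: 0.993
grip_force: 0.0
```

step_arm --targets '[[[0, 0, 0], [0, 0, 0], 85], [[0, 0, 0], [0, 0, 0], 85], [[0, 0, 0], [0, 0, 0], 60], [[0, 0, 0], [0, 0, 0], 40], [[0, 0, 0], [0, 0, 0], 40]]'

```text
time: 10.93
tool_pos: [0.4442, -0.1263, 0.0766]
tcp_rot: [0.551, 3.089, -0.001]
wrist_force: [0.3, 0.7, 0.8]
width: 0.603
grip_force: 0.0
```

step_arm --targets '[[[0, 0, 0], [0, 0, 0], 40], [[0, 0, 0], [0, 0, 0], 40], [[0, 0, 0], [0, 0, 0], 40], [[0, 0, 0], [0, 0, 0], 40]]'

```text
time: 11.27
tool_pos: [0.4443, -0.1263, 0.0768]
tcp_rot: [0.551, 3.089, -0.001]
wrist_force: [-1.5, -0.9, 6.4]
width: 0.575
grip_force: 41.2
```

step_arm --targets '[[[0, 0, 0], [0, 0, -15], 40], [[0, 0, 0], [0, 0, -35], 40], [[0, 0, 0], [0, 0, -40], 40], [[0, 0, 0], [0, 0, -35], 40], [[0, 0, 0], [0, 0, -20], 40]]'

```text
time: 11.68
tool_pos: [0.4445, -0.1263, 0.2247]
tcp_rot: [0.55, 3.086, -0.002]
wrist_force: [2.1, -0.3, -1.4]
width: 0.578
grip_force: 41.9
```

```bash
python3 -c "
from plan import *
plan([(.524,-.3755,.22,None)],30)"
```

```text
t 11.68 pos [ 0.4445 -0.1263  0.2247] yaw 69.79 tilt [ 0.0064 -0.0022] w 0.578 F [ 2.1 -0.3 -1.4] 41.87050759792328
total [-160.7 -206.4    5.8] turn 0 -> 9 rows of [-17.9 -22.9   0.6] 0.0
```

step_arm --targets '[[[0, 0, 0], [-10, -13, 0], 40], [[0, 0, 0], [-18, -23, 0], 40], [[0, 0, 0], [-21, -27, 0], 40], [[0, 0, 0], [-21, -27, 0], 40], [[0, 0, 0], [-21, -27, 0], 40]]'

```text
time: 12.1
tool_pos: [0.488, -0.2682, 0.2205]
tcp_rot: [0.55, 3.092, -0.0]
wrist_force: [-0.3, 0.5, -0.3]
width: 0.572
grip_force: 41.9
```

step_arm --targets '[[[0, 0, 0], [-21, -27, 0], 40], [[0, 0, 0], [-20, -26, 0], 40], [[0, 0, 0], [-17, -22, 0], 40], [[0, 0, 0], [-12, -14, 0], 40], [[0, 0, 0], [0, 0, 0], 40]]'

```text
time: 12.52
tool_pos: [0.5236, -0.3784, 0.2203]
tcp_rot: [0.555, 3.09, -0.003]
wrist_force: [0.6, 0.5, -1.4]
width: 0.576
grip_force: 42.0
```

step_arm --targets '[[[0, 0, 0], [0, 0, 0], 40], [[0, 0, 0], [0, 0, 0], 40], [[0, 0, 0], [0, 0, 0], 40], [[0, 0, 0], [0, 0, 0], 40]]'

```text
time: 12.85
tool_pos: [0.5225, -0.3735, 0.2199]
tcp_rot: [-0.55, -3.093, -0.001]
wrist_force: [0.0, -0.0, -1.2]
width: 0.574
grip_force: 42.0
```

```bash
python3 -c "
from plan import *
from fit import *
plan([(.524,-.3755,.1665,None)],30)
im=read_camera('wrist');cv2.imwrite('pics/w3.png',im[:,:,::-1]); c=calibration('wrist')
print(proj(c,pts('round_wide',.5229,-.3755,0,.045))[40::5].round())"
```

```text
t 12.85 pos [ 0.5225 -0.3735  0.2199] yaw 69.84 tilt [-0.0003  0.0004] w 0.574 F [ 0.  -0.  -1.2] 41.96869522333145
total [-2.2 -1.4 53.4] turn 0 -> 2 rows of [-1.1 -0.7 26.7] 0.0
[[338. 303.]
 [367. 279.]
 [370. 242.]
 [343. 213.]
 [302. 211.]
 [273. 238.]
 [273. 275.]
 [300. 302.]]
```

View pics/w3.png

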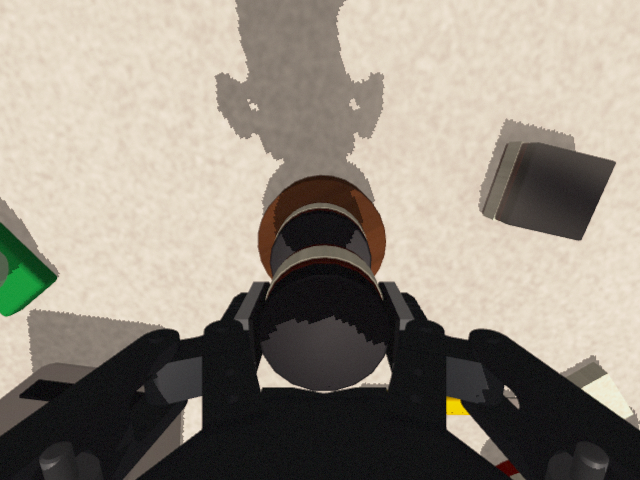

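The wide jar's lid spans columns about 271–371 with its top at row 208, as predicted. I'll lower the small jar onto it.

step_arm --targets '[[[0, 0, 0], [-1, -1, 10], 40], [[0, 0, 0], [-1, 0, 17], 40], [[0, 0, 0], [0, 0, 14], 40], [[0, 0, 0], [0, 0, 8], 40], [[0, 0, 0], [0, 0, 2], 40]]'

```text
time: 13.32
tool_pos: [0.523, -0.3751, 0.1661]
tcp_rot: [-0.55, -3.089, -0.004]
wrist_force: [-0.1, 0.8, -0.1]
width: 0.577
grip_force: 42.1
```

step_arm --targets '[[[0, 0, 0], [0, 0, 0], 40], [[0, 0, 0], [0, 0, 0], 40], [[0, 0, 0], [0, 0, 0], 40], [[0, 0, 0], [0, 0, 0], 40]]'

```text
time: 13.65
tool_pos: [0.5247, -0.3767, 0.1698]
tcp_rot: [0.551, 3.091, -0.001]
wrist_force: [0.4, -0.3, -1.4]
width: 0.574
grip_force: 42.1
```

step_arm --targets '[[[0, 0, 0], [0, 1, 1], 40], [[0, 0, 0], [0, 0, 1], 40], [[0, 0, 0], [0, 0, 1], 40], [[0, 0, 0], [0, 0, 0], 40], [[0, 0, 0], [0, 0, 0], 40]]'

```text
time: 14.07
tool_pos: [0.5246, -0.3754, 0.1659]
tcp_rot: [0.551, 3.093, -0.0]
wrist_force: [0.6, -0.2, -0.9]
width: 0.572
grip_force: 42.1
```

step_arm --targets '[[[0, 0, 0], [0, 0, 1], 40], [[0, 0, 0], [0, 0, 0], 40], [[0, 0, 0], [0, 0, 0], 40], [[0, 0, 0], [0, 0, 0], 40]]'

```text
time: 14.4
tool_pos: [0.5247, -0.3754, 0.1658]
tcp_rot: [0.551, 3.093, -0.0]
wrist_force: [-1.9, 1.7, 4.9]
width: 0.575
grip_force: 42.5
```

Contact at the expected height. I release and raise.

step_arm --targets '[[[0, 0, 0], [0, 0, 0], 55], [[0, 0, 0], [0, 0, 0], 65], [[0, 0, 0], [0, 0, 0], 85], [[0, 0, 0], [0, 0, 0], 85], [[0, 0, 0], [0, 0, 0], 85]]'

```text
time: 14.82
tool_pos: [0.5246, -0.3754, 0.1646]
tcp_rot: [-0.551, -3.093, -0.0]
wrist_force: [-0.4, -0.4, 0.1]
width: 0.991
grip_force: 0.0
```

step_arm --targets '[[[0, 0, 0], [0, 0, -10], 85], [[0, 0, 0], [0, 0, -25], 85], [[0, 0, 0], [0, 0, -30], 85], [[0, 0, 0], [0, 0, -15], 85], [[0, 0, 0], [0, 0, 0], 85]]'

```text
time: 15.23
tool_pos: [0.5269, -0.3771, 0.2512]
tcp_rot: [0.55, 3.084, -0.007]
wrist_force: [1.3, -0.2, 1.3]
width: 0.996
grip_force: 0.0
```

```bash
python3 -c "
from wl import *
plan([(.5485,-.1955,.21,None),(.5485,-.1955,.21,57.5)],30)
wl('round_small',.089,'top');wl('round_small',.089,'scene')
"
```

```text
t 15.23 pos [ 0.5269 -0.3771  0.2512] yaw 69.78 tilt [ 0.0078 -0.006 ] w 0.996 F [ 1.3 -0.2  1.3] 0.0
total [ 42.8 178.   40.3] turn 0 -> 7 rows of [ 6.1 25.4  5.8] 0.0
total [0. 0. 0.] turn 0.214 -> 2 rows of [0. 0. 0.] 0.1072
round_small top 0.97 [479. 235. 506. 257.] [ 0.5217 -0.3729  0.0047  0.0968]
round_small scene 0.94 [139. 274. 167. 304.] [ 0.5245 -0.3753  0.1597  0.054 ]
```

step_arm --targets '[[[0, 0, 0], [4, 15, 0], 85], [[0, 0, 0], [6, 26, 5], 85], [[0, 0, 0], [6, 30, 8], 85], [[0, 0, 0], [7, 33, 8], 85], [[0, 0, 0], [7, 33, 8], 85]]'

```text
time: 15.85
tool_pos: [0.5428, -0.2342, 0.2139]
tcp_rot: [-0.552, -3.09, -0.002]
wrist_force: [0.6, 0.7, 0.2]
width: 0.992
grip_force: 0.0
```

step_arm --targets '[[[0, 0, 0], [6, 25, 6], 85], [[0, 0, 0], [4, 15, 0], 85], [[0, 0, 0.1], [0, 0, 0], 85], [[0, 0, 0.114], [0, 0, 0], 85], [[0, 0, 0], [0, 0, 0], 85]]'

```text
time: 16.27
tool_pos: [0.5472, -0.1937, 0.2081]
tcp_rot: [-0.88, -3.012, -0.001]
wrist_force: [-0.4, -0.1, -0.7]
width: 1.0
grip_force: 0.0
```

step_arm --targets '[[[0, 0, 0], [0, 0, 0], 85], [[0, 0, 0], [0, 0, 0], 85], [[0, 0, 0], [0, 0, 0], 85]]'

```text
time: 16.52
tool_pos: [0.5479, -0.1954, 0.2094]
tcp_rot: [-0.876, -3.016, -0.0]
wrist_force: [-0.4, -0.4, 0.9]
width: 0.999
grip_force: 0.0
```

```bash
python3 -c "
from wl import *
f=wl('square_wide'); plan([(f[0],f[1],.076,90+np.degrees(f[2]))],30)
"
```

```text
square_wide wrist 0.86 [283. 197. 371. 283.] [ 0.5499 -0.196  -0.568   0.0359]
t 16.62 pos [ 0.5481 -0.1956  0.2097] yaw 57.56 tilt [-0.0003  0.0002] w 0.995 F [ 1.1 -0.1 -0. ] 0.0
total [ -1.7   0.7 133.7] turn 0.002 -> 5 rows of [-0.3  0.1 26.7] 0.0004
```

step_arm --targets '[[[0, 0, 0], [-2, 1, 15], 85], [[0, 0, 0], [0, 0, 33], 85], [[0, 0, 0], [0, 0, 38], 85], [[0, 0, 0], [0, 0, 32], 85], [[0, 0, 0], [0, 0, 15], 85]]'

```text
time: 17.03
tool_pos: [0.5476, -0.1948, 0.0724]
tcp_rot: [-0.876, -3.01, -0.001]
wrist_force: [-0.5, 1.7, -0.3]
width: 0.994
grip_force: 0.0
```

step_arm --targets '[[[0, 0, 0], [0, 0, 0], 85], [[0, 0, 0], [0, 0, 0], 85], [[0, 0, 0], [0, 0, 0], 70], [[0, 0, 0], [0, 0, 0], 50], [[0, 0, 0], [0, 0, 0], 50]]'

```text
time: 17.45
tool_pos: [0.5522, -0.1965, 0.0793]
tcp_rot: [0.877, 3.012, -0.001]
wrist_force: [0.3, -1.8, 6.6]
width: 0.72
grip_force: 46.2
```

step_arm --targets '[[[0, 0, 0], [0, 0, 0], 50], [[0, 0, 0], [0, 0, 0], 50], [[0, 0, 0], [0, 0, 0], 50], [[0, 0, 0], [0, 0, 0], 50]]'

```text
time: 17.78
tool_pos: [0.5522, -0.1965, 0.0794]
tcp_rot: [0.877, 3.012, -0.001]
wrist_force: [0.6, -0.7, 4.7]
width: 0.715
grip_force: 45.8
```

```bash
python3 -c "
from plan import *
plan([(.548,-.1955,.22,None),(.477,.336,.22,91.8)],33)
"
```

```text
t 17.78 pos [ 0.5522 -0.1965  0.0794] yaw 57.53 tilt [ 0.0043 -0.0019] w 0.715 F [ 0.6 -0.7  4.7] 45.779254138469696
total [   3.5   -1.3 -140.7] turn 0 -> 5 rows of [  0.7  -0.3 -28.1] 0.0
total [345.2 410.3  -1.3] turn -0.598 -> 17 rows of [20.3 24.1 -0.1] -0.0352
```

step_arm --targets '[[[0, 0, 0], [0, 0, -15], 50], [[0, 0, 0], [0, 0, -35], 50], [[0, 0, 0], [0, 0, -40], 50], [[0, 0, 0], [0, 0, -35], 50], [[0, 0, 0], [0, 0, -20], 50]]'

```text
time: 18.2
tool_pos: [0.5519, -0.1962, 0.2268]
tcp_rot: [0.877, 3.01, -0.001]
wrist_force: [1.6, 0.1, -1.0]
width: 0.72
grip_force: 45.0
```

step_arm --targets '[[[0, 0, 0], [10, 12, 0], 50], [[0, 0, 0], [18, 21, 0], 50], [[0, 0, 0], [22, 26, 0], 50], [[0, 0, 0], [22, 26, 0], 50], [[0, 0, 0], [22, 26, 0], 50]]'

```text
time: 18.62
tool_pos: [0.5288, -0.0496, 0.2202]
tcp_rot: [-0.879, -3.013, -0.0]
wrist_force: [-0.1, -0.3, -1.1]
width: 0.72
grip_force: 44.9
```

step_arm --targets '[[[0, 0, 0], [22, 26, 0], 50], [[0, 0, 0], [22, 26, 0], 50], [[0, 0, 0], [22, 26, 0], 50], [[0, 0, 0], [22, 26, 0], 50], [[0, 0, 0], [22, 26, 0], 50]]'

```text
time: 19.03
tool_pos: [0.5055, 0.1191, 0.2202]
tcp_rot: [-0.878, -3.014, 0.001]
wrist_force: [0.5, -0.6, -3.2]
width: 0.72
grip_force: 44.9
```

step_arm --targets '[[[0, 0, 0], [22, 26, 0], 50], [[0, 0, 0], [22, 26, 0], 50], [[0, 0, 0], [22, 26, 0], 50], [[0, 0, 0], [22, 26, 0], 50], [[0, 0, 0], [22, 26, 0], 50]]'

```text
time: 19.45
tool_pos: [0.4824, 0.2874, 0.2201]
tcp_rot: [-0.877, -3.014, 0.003]
wrist_force: [0.8, 0.7, -2.3]
width: 0.72
grip_force: 44.9
```

step_arm --targets '[[[0, 0, 0], [18, 22, 0], 50], [[0, 0, 0], [12, 14, 0], 50], [[0, 0, -0.1], [0, 0, 0], 50], [[0, 0, -0.1], [0, 0, 0], 50], [[0, 0, -0.1], [0, 0, 0], 50]]'

```text
time: 19.87
tool_pos: [0.4767, 0.3329, 0.2198]
tcp_rot: [-0.407, -3.112, 0.003]
wrist_force: [0.5, -0.1, -2.1]
width: 0.723
grip_force: 44.9
```

step_arm --targets '[[[0, 0, -0.1], [0, 0, 0], 50], [[0, 0, -0.1], [0, 0, 0], 50], [[0, 0, -0.1], [0, 0, 0], 50], [[0, 0, 0], [0, 0, 0], 50], [[0, 0, 0], [0, 0, 0], 50]]'

```text
time: 20.28
tool_pos: [0.4774, 0.3322, 0.2204]
tcp_rot: [0.048, -3.139, 0.002]
wrist_force: [0.9, -0.7, -2.4]
width: 0.721
grip_force: 44.9
```

```bash
python3 -c "
from plan import *
from fit import *
plan([(.478,.336,.1,91.8)],30)
im=read_camera('wrist');cv2.imwrite('pics/w4.png',im[:,:,::-1]); c=calibration('wrist')
print(proj(c,pts('square_stand',.477,.336,.031))[4:].round())"
```

```text
t 20.28 pos [0.4774 0.3322 0.2204] yaw 91.76 tilt [-0.0023 -0.0012] w 0.721 F [ 0.9 -0.7 -2.4] 44.93436098098755
total [ -1.    3.9 120.4] turn -0.001 -> 5 rows of [-0.2  0.8 24.1] -0.0001
[[385. 286.]
 [391. 170.]
 [266. 170.]
 [271. 286.]]
```

View pics/w4.png

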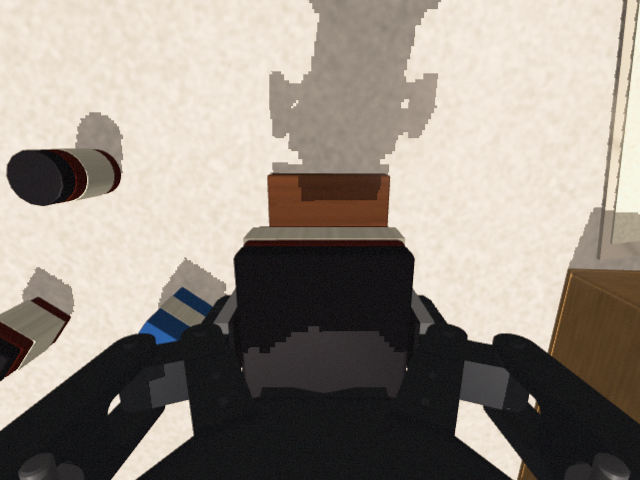

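The stand's near edge is at row 174, 2–3 mm farther from the robot than predicted, so I correct x slightly while lowering.

step_arm --targets '[[[0, 0, 0], [-3, 3, 10], 50], [[0, 0, 0], [0, 0, 30], 50], [[0, 0, 0], [0, 0, 35], 50], [[0, 0, 0], [0, 0, 25], 50], [[0, 0, 0], [0, 0, 12], 50]]'

```text
time: 20.75
tool_pos: [0.4791, 0.3339, 0.1049]
tcp_rot: [0.05, -3.135, 0.006]
wrist_force: [-1.6, -0.9, -2.6]
width: 0.72
grip_force: 44.9
```

step_arm --targets '[[[0, 0, 0], [0, 0, 3], 50], [[0, 0, 0], [0, 0, 0], 50], [[0, 0, 0], [0, 0, 0], 50], [[0, 0, 0], [0, 0, 0], 50], [[0, 0, 0], [0, 0, 0], 50]]'

```text
time: 21.17
tool_pos: [0.483, 0.3363, 0.109]
tcp_rot: [-0.052, 3.138, 0.003]
wrist_force: [0.3, 0.5, -1.5]
width: 0.722
grip_force: 44.9
```

step_arm --targets '[[[0, 0, 0], [0, 0, 2], 50], [[0, 0, 0], [0, 0, 2], 50], [[0, 0, 0], [0, 0, 1], 50], [[0, 0, 0], [0, 0, 0], 50], [[0, 0, 0], [0, 0, 0], 50]]'

```text
time: 21.58
tool_pos: [0.4815, 0.3354, 0.1017]
tcp_rot: [0.052, -3.141, 0.0]
wrist_force: [0.3, -1.2, -3.0]
width: 0.72
grip_force: 44.9
```

step_arm --targets '[[[0, 0, 0], [0, 0, 0], 50], [[0, 0, 0], [0, 0, 0], 50], [[0, 0, 0], [0, 0, 0], 50]]'

```text
time: 21.83
tool_pos: [0.4817, 0.3355, 0.1019]
tcp_rot: [-0.052, 3.141, 0.0]
wrist_force: [0.0, 0.3, -1.9]
width: 0.722
grip_force: 44.9
```

step_arm --targets '[[[0, 0, 0], [1, 0, 1], 50], [[0, 0, 0], [0, 0, 1], 50], [[0, 0, 0], [0, 0, 1], 50], [[0, 0, 0], [0, 0, 0], 50], [[0, 0, 0], [0, 0, 0], 50]]'

```text
time: 22.25
tool_pos: [0.4807, 0.3355, 0.0994]
tcp_rot: [0.052, -3.141, -0.0]
wrist_force: [-2.3, -1.3, 4.2]
width: 0.717
grip_force: 45.4
```

step_arm --targets '[[[0, 0, 0], [0, 0, 0], 67], [[0, 0, 0], [0, 0, 0], 78], [[0, 0, 0], [0, 0, 0], 85], [[0, 0, 0], [0, 0, 0], 85], [[0, 0, 0], [0, 0, 0], 85]]'

```text
time: 22.67
tool_pos: [0.4807, 0.3355, 0.0988]
tcp_rot: [-0.052, 3.141, 0.0]
wrist_force: [-1.3, -0.1, 0.4]
width: 0.994
grip_force: 0.0
```

step_arm --targets '[[[0, 0, 0], [0, 0, -10], 85], [[0, 0, 0], [0, 0, -30], 85], [[0, 0, 0], [0, 0, -35], 85], [[0, 0, 0], [0, 0, -25], 85], [[0, 0, 0], [0, 0, -10], 85]]'

```text
time: 23.08
tool_pos: [0.4828, 0.3368, 0.2145]
tcp_rot: [-0.052, 3.134, 0.007]
wrist_force: [0.4, 0.3, 0.3]
width: 0.994
grip_force: 0.0
```

```bash
python3 -c "
from wl import *
plan([(.431,-.002,.21,None),(.431,-.002,.21,99.9)],33)
"
```

```text
t 23.08 pos [0.4828 0.3368 0.2145] yaw 91.9 tilt [0.0069 0.0044] w 0.994 F [0.4 0.3 0.3] 0.0
total [  63.1 -336.9    2.7] turn 0 -> 11 rows of [  5.7 -30.6   0.2] 0.0
total [0. 0. 0.] turn -0.14 -> 2 rows of [0. 0. 0.] -0.0698
```

step_arm --targets '[[[0, 0, 0], [3, -15, 0], 85], [[0, 0, 0], [5, -25, 0], 85], [[0, 0, 0], [6, -33, 0], 85], [[0, 0, 0], [6, -33, 0], 85], [[0, 0, 0], [6, -33, 0], 85]]'

```text
time: 23.5
tool_pos: [0.4573, 0.1934, 0.2069]
tcp_rot: [0.054, -3.138, 0.002]
wrist_force: [0.3, -0.3, -0.3]
width: 1.002
grip_force: 0.0
```

step_arm --targets '[[[0, 0, 0], [6, -33, 0], 85], [[0, 0, 0], [6, -33, 0], 85], [[0, 0, 0], [6, -33, 0], 85], [[0, 0, 0], [6, -33, 0], 85], [[0, 0, 0], [5, -30, 0], 85]]'

```text
time: 23.92
tool_pos: [0.4332, 0.0306, 0.207]
tcp_rot: [0.052, -3.138, 0.001]
wrist_force: [0.1, 0.7, -0.6]
width: 0.99
grip_force: 0.0
```

step_arm --targets '[[[0, 0, 0], [3, -22, 0], 85], [[0, 0, 0], [2, -14, 0], 85], [[0, 0, -0.07], [0, 0, 0], 85], [[0, 0, -0.07], [0, 0, 0], 85], [[0, 0, 0], [0, 0, 0], 85]]'

```text
time: 24.33
tool_pos: [0.4301, -0.0043, 0.2071]
tcp_rot: [0.272, -3.126, -0.0]
wrist_force: [-0.5, -0.3, 0.2]
width: 0.994
grip_force: 0.0
```

step_arm --targets '[[[0, 0, 0], [0, 0, 0], 85], [[0, 0, 0], [0, 0, 0], 85], [[0, 0, 0], [0, 0, 0], 85]]'

```text
time: 24.58
tool_pos: [0.4314, -0.0033, 0.2084]
tcp_rot: [0.271, -3.129, -0.0]
wrist_force: [-0.5, 0.2, 0.2]
width: 0.995
grip_force: 0.0
```

```bash
python3 -c "
from wl import *
f=wl('square_small'); plan([(f[0],f[1],.075,90+np.degrees(f[2]))],30)
wl('square_wide',.02,'top');wl('square_wide',.02,'scene')
im=read_camera('top')
m=(cv2.medianBlur(im,3).max(2)<95).astype(np.uint8); _,l=cv2.connectedComponents(m); print('stand+jar',fit('square_stand',[calibration('top')],[l==l[277,186]]))
"
```

```text
square_small wrist 0.68 [291. 200. 358. 271.] [ 0.4321 -0.0032  0.1452  0.0325]
t 24.68 pos [ 0.4317 -0.0032  0.2087] yaw 99.92 tilt [-0.0004 -0.    ] w 0.998 F [ 0.1 -0.2 -0.8] 0.0
total [-4.000e-01 -1.000e-01  1.337e+02] turn 0.028 -> 5 rows of [-0.1 -0.  26.7] 0.0056
square_wide top 0.65 [168. 260. 198. 292.] [0.4771 0.3364 0.0472 0.0416]
square_wide scene 0.59 [409. 151. 447. 185.] [0.4773 0.3351 0.041  0.0465]
stand+jar (np.float64(0.47499632760079563), np.float64(0.3349995453089935), np.float64(0.024877447704494626), np.float64(0.06928934010152288))
```

step_arm --targets '[[[0, 0, 0.028], [0, 0, 15], 85], [[0, 0, 0], [0, 0, 33], 85], [[0, 0, 0], [0, 0, 38], 85], [[0, 0, 0], [0, 0, 32], 85], [[0, 0, 0], [0, 0, 15], 85]]'

```text
time: 25.35
tool_pos: [0.4291, -0.0031, 0.0723]
tcp_rot: [0.228, -3.128, -0.001]
wrist_force: [-0.8, -0.1, -0.6]
width: 0.996
grip_force: 0.0
```

step_arm --targets '[[[0, 0, 0], [0, 0, 0], 85], [[0, 0, 0], [0, 0, 0], 85], [[0, 0, 0], [0, 0, 0], 85], [[0, 0, 0], [0, 0, 0], 85], [[0, 0, 0], [0, 0, 0], 70]]'

```text
time: 25.77
tool_pos: [0.4335, -0.0035, 0.0776]
tcp_rot: [-0.228, 3.13, -0.001]
wrist_force: [0.2, 0.5, 0.5]
width: 0.879
grip_force: 0.0
```

step_arm --targets '[[[0, 0, 0], [0, 0, 0], 50], [[0, 0, 0], [0, 0, 0], 38], [[0, 0, 0], [0, 0, 0], 38], [[0, 0, 0], [0, 0, 0], 38], [[0, 0, 0], [0, 0, 0], 38]]'

```text
time: 26.18
tool_pos: [0.4327, -0.0034, 0.0769]
tcp_rot: [-0.228, 3.132, -0.0]
wrist_force: [-1.4, -0.1, 6.1]
width: 0.558
grip_force: 42.2
```

step_arm --targets '[[[0, 0, 0], [0, 0, 0], 38], [[0, 0, 0], [0, 0, 0], 38], [[0, 0, 0], [0, 0, 0], 38]]'

```text
time: 26.43
tool_pos: [0.4327, -0.0034, 0.0769]
tcp_rot: [-0.228, 3.132, -0.0]
wrist_force: [-1.6, -0.1, 5.6]
width: 0.554
grip_force: 42.2
```

```bash
python3 -c "
from plan import *
plan([(.432,-.003,.22,None),(.478,.336,.22,91.8)],33)
"
```

```text
t 26.43 pos [ 0.4327 -0.0034  0.0769] yaw 98.32 tilt [ 0.0016 -0.0001] w 0.554 F [-1.6 -0.1  5.6] 42.23222807049751
total [   0.4    0.5 -143.1] turn 0 -> 5 rows of [  0.1   0.1 -28.6] 0.0
total [-94.6 328.8   0. ] turn 0.114 -> 11 rows of [-8.6 29.9  0. ] 0.0103
```

step_arm --targets '[[[0, 0, 0], [0, 0, -15], 38], [[0, 0, 0], [0, 0, -35], 38], [[0, 0, 0], [0, 0, -40], 38], [[0, 0, 0], [0, 0, -35], 38], [[0, 0, 0], [0, 0, -20], 38]]'

```text
time: 26.85
tool_pos: [0.4333, -0.0035, 0.2249]
tcp_rot: [-0.228, 3.128, -0.001]
wrist_force: [0.7, 0.1, -1.2]
width: 0.557
grip_force: 41.9
```

step_arm --targets '[[[0, 0, 0], [-4, 14, 0], 38], [[0, 0, 0], [-7, 25, 0], 38], [[0, 0, 0], [-9, 32, 0], 38], [[0, 0, 0], [-9, 32, 0], 38], [[0, 0, 0], [-9, 32, 0], 38]]'

```text
time: 27.27
tool_pos: [0.4495, 0.1368, 0.2207]
tcp_rot: [0.227, -3.133, 0.0]
wrist_force: [-0.1, 0.1, -2.0]
width: 0.56
grip_force: 41.9
```

step_arm --targets '[[[0, 0, 0], [-9, 32, 0], 38], [[0, 0, 0], [-9, 32, 0], 38], [[0, 0, 0], [-9, 32, 0], 38], [[0, 0, 0], [-9, 32, 0], 38], [[0, 0, 0], [-9, 32, 0], 38]]'

```text
time: 27.68
tool_pos: [0.4708, 0.302, 0.2203]
tcp_rot: [0.228, -3.132, 0.001]
wrist_force: [0.5, -0.0, -1.4]
width: 0.554
grip_force: 41.9
```

step_arm --targets '[[[0, 0, 0], [-7, 20, 0], 38], [[0, 0, 0], [-4, 14, 0], 38], [[0, 0, 0.06], [0, 0, 0], 38], [[0, 0, 0.054], [0, 0, 0], 38], [[0, 0, 0], [0, 0, 0], 38]]'

```text
time: 28.1
tool_pos: [0.4768, 0.3355, 0.2202]
tcp_rot: [0.048, -3.14, 0.002]
wrist_force: [0.3, -0.4, -1.4]
width: 0.558
grip_force: 41.7
```

step_arm --targets '[[[0, 0, 0], [0, 0, 0], 38], [[0, 0, 0], [0, 0, 0], 38], [[0, 0, 0], [0, 0, 0], 38], [[0, 0, 0], [0, 0, 0], 38]]'

```text
time: 28.43
tool_pos: [0.4773, 0.3354, 0.2209]
tcp_rot: [0.049, -3.141, 0.0]
wrist_force: [-0.1, -0.4, -1.8]
width: 0.556
grip_force: 41.7
```

```bash
python3 -c "
from plan import *
from fit import *
plan([(.478,.3358,.141,91.8)],30)
im=read_camera('wrist');cv2.imwrite('pics/w5.png',im[:,:,::-1]); c=calibration('wrist')
print(proj(c,pts('square_wide',.4775,.336,.04,.02))[4:].round())"
```

```text
t 28.43 pos [0.4773 0.3354 0.2209] yaw 91.79 tilt [-0.     -0.0001] w 0.556 F [-0.1 -0.4 -1.8] 41.72681450843811
total [-0.7  0.4 79.9] turn -0.0 -> 3 rows of [-0.2  0.1 26.6] -0.0001
[[366. 286.]
 [369. 203.]
 [279. 203.]
 [283. 286.]]
```

View pics/w5.png

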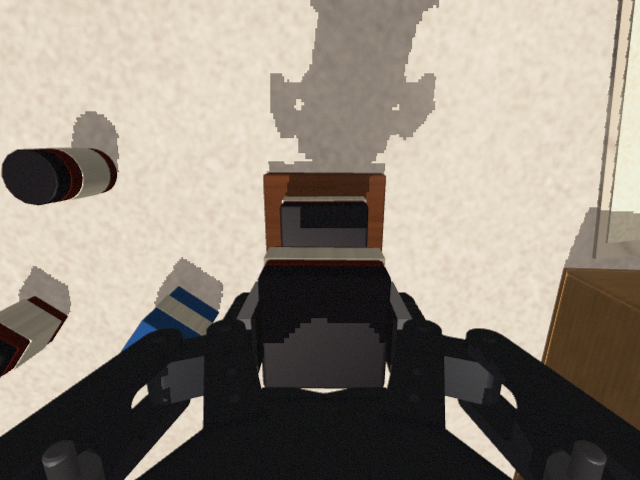

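The wide square jar's lid spans columns 280–368 from row 202, as predicted and centred on the stand (264–385). I'll lower the small jar.

step_arm --targets '[[[0, 0, 0], [-1, 0, 10], 38], [[0, 0, 0], [0, 0, 22], 38], [[0, 0, 0], [0, 0, 22], 38], [[0, 0, 0], [0, 0, 14], 38], [[0, 0, 0], [0, 0, 6], 38]]'

```text
time: 28.9
tool_pos: [0.4766, 0.3346, 0.1433]
tcp_rot: [0.049, -3.137, 0.004]
wrist_force: [-0.5, 0.0, -2.1]
width: 0.552
grip_force: 41.8
```

step_arm --targets '[[[0, 0, 0], [0, 0, 2], 38], [[0, 0, 0], [0, 0, 0], 38], [[0, 0, 0], [0, 0, 0], 38], [[0, 0, 0], [0, 0, 0], 38], [[0, 0, 0], [0, 0, 0], 38]]'

```text
time: 29.32
tool_pos: [0.4791, 0.3363, 0.1462]
tcp_rot: [-0.049, 3.139, 0.002]
wrist_force: [0.1, 1.3, -1.0]
width: 0.555
grip_force: 41.8
```

step_arm --targets '[[[0, 0, 0], [0, 0, 0], 38], [[0, 0, 0], [0, 0, 0], 38], [[0, 0, 0], [0, 0, 0], 38]]'

```text
time: 29.57
tool_pos: [0.4784, 0.3359, 0.1453]
tcp_rot: [-0.049, 3.141, 0.001]
wrist_force: [-0.3, 0.9, -2.7]
width: 0.554
grip_force: 41.8
```

step_arm --targets '[[[0, 0, 0], [0, 0, 2], 38], [[0, 0, 0], [0, 0, 1], 38], [[0, 0, 0], [0, 0, 1], 38], [[0, 0, 0], [0, 0, 0], 38], [[0, 0, 0], [0, 0, 0], 38]]'

```text
time: 29.98
tool_pos: [0.4783, 0.3358, 0.1409]
tcp_rot: [0.049, -3.141, 0.0]
wrist_force: [-1.1, -0.8, 0.5]
width: 0.558
grip_force: 42.0
```

step_arm --targets '[[[0, 0, 0], [0, 0, 1], 38], [[0, 0, 0], [0, 0, 0], 38], [[0, 0, 0], [0, 0, 0], 38]]'

```text
time: 30.23
tool_pos: [0.4784, 0.3358, 0.1409]
tcp_rot: [-0.049, 3.141, -0.0]
wrist_force: [-2.7, -1.6, 6.8]
width: 0.557
grip_force: 42.7
```

step_arm --targets '[[[0, 0, 0], [0, 0, 0], 53], [[0, 0, 0], [0, 0, 0], 65], [[0, 0, 0], [0, 0, 0], 85], [[0, 0, 0], [0, 0, 0], 85], [[0, 0, 0], [0, 0, 0], 85]]'

```text
time: 30.65
tool_pos: [0.4783, 0.3358, 0.1397]
tcp_rot: [0.049, -3.141, 0.0]
wrist_force: [0.0, 0.1, -0.6]
width: 0.996
grip_force: 0.0
```

step_arm --targets '[[[0, 0, 0], [0, 0, -10], 85], [[0, 0, 0], [0, 0, -30], 85], [[0, 0, 0], [0, 0, -35], 85], [[0, 0, 0], [0, 0, -25], 85], [[0, 0, 0], [0, 0, -10], 85]]'

```text
time: 31.07
tool_pos: [0.4803, 0.3371, 0.2556]
tcp_rot: [-0.049, 3.134, 0.007]
wrist_force: [0.2, 0.4, 0.6]
width: 0.997
grip_force: 0.0
```

step_arm --targets '[[[0, 0, 0], [20, 0, -10], 85], [[0, 0, 0], [30, 10, 0], 85], [[0, 0, 0], [0, 30, 0], 85], [[0, 0, 0], [0, 30, 0], 85], [[0, 0, 0], [0, 20, 0], 85]]'

```text
time: 31.48
tool_pos: [0.4245, 0.4257, 0.2597]
tcp_rot: [0.05, -3.141, -0.001]
wrist_force: [1.0, -0.5, 0.6]
width: 0.994
grip_force: 0.0
```

```bash
python3 -c "
from wl import *
plan([])
for cam in('top','scene'):
    for n,z in (('square_small',.064),('round_small',.089),('tall_spice',0),('tall_square',0),('mustard',0),('carton',0)): wl(n,z,cam)
im=read_camera('scene');cv2.imwrite('pics/s9.png',im[:,:,::-1])
"
```

```text
t 31.48 pos [0.4245 0.4257 0.2597] yaw 91.81 tilt [-0.0002  0.0007] w 0.994 F [ 1.  -0.5  0.6] 0.0
square_small top 0.56 [166. 262. 192. 285.] [ 0.477   0.3381 -0.0275  0.0525]
round_small top 0.63 [480. 234. 506. 257.] [ 0.5226 -0.3737  0.0472  0.0479]
tall_spice top 0.53 [262. 287. 277. 301.] [0.4329 0.137  0.0524 0.0678]
tall_square top 0.85 [287. 221. 311. 244.] [ 0.5751  0.0657 -0.6823  0.0881]
mustard top 0.74 [338. 227. 361. 248.] [ 0.561  -0.0595  0.1028  0.0417]
carton top 0.67 [225. 225. 255. 250.] [ 0.5698  0.206  -0.5912  0.0878]
square_small scene 0.68 [420. 139. 447. 168.] [0.4775 0.3359 0.0217 0.0706]
round_small scene 0.55 [135. 272. 168. 307.] [ 0.5254 -0.3755  0.0921  0.0432]
tall_spice scene 0.55 [342. 176. 358. 204.] [0.4338 0.1365 0.0935 0.0667]
tall_square scene 0.95 [349. 226. 366. 263.] [ 0.5771  0.0654 -0.5681  0.0539]
mustard scene 0.8 [292. 245. 318. 277.] [ 0.5633 -0.0607  0.0246  0.0517]
carton scene 0.82 [392. 202. 418. 233.] [ 0.5703  0.2041 -0.5665  0.05  ]
```

View pics/s9.png

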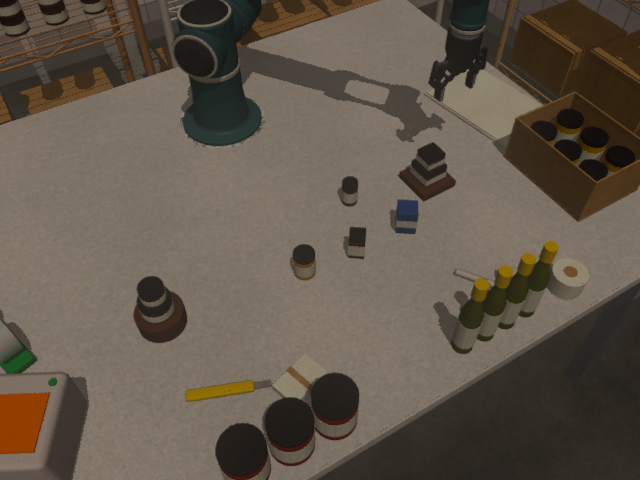

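The scene shows both stacks upright and centred, round at (155,305) and square at (428,170). The other jars and the carton haven't moved, and the gripper is clear.

```bash
python3 -c "
from workcell import *
print(finish_job())"
```

```text
the job is handed in; nothing more can be done
None
```

I handed in the job at about 32 s: both stacks stand upright within about 3 mm of centre by the camera fits, and the taller jars and carton have not moved; the hand-in call gave no verdict.

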